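Cock the screen impact tester

TASK

Get the phone screen impact tester ready for a shot. Lift its spring hammer by its handle until the catch springs in under the hammer's side pin, ease the hammer back so that it hangs gently on the catch, and let go; do not touch the catch or its post, let the hammer fly, drop it on the catch or haul it hard against its back stop. Then slide the tray with the phone in under the raised hammer until it just meets its end stop, without banging it, and leave the hammer cocked, both parts free of your hand and the other things on the bench where they are.

Things in the scene. Friction and masses are not known exactly. Their poses are not given: they have to be found in the camera images.
- tester: Bench impact tester, grey base plate with a tray bed towards -y. Origin on the table under the hammer's strike point; x points from the hammer's pivot to its head, y from the tray's open end to its end stop, z up. The hammer pivots between two cheeks (170 high) about an axis along y through (-156, 0, 150) mm. Base plate top is 16 mm up.
- hammer (a joint): Angle of the spring hammer, rad: 0 at rest (bar 30 deg below level, nose down on the base), grows as the head is lifted. A spring and its weight pull it down all the way: 8 to 11 N at the handle. The catch hooks it somewhere between 0.40 and 0.63; the catch springs in once the hammer is about 0.02 above that. The rubber back stop is met at 0.71.
- handle (a point): Middle of the hammer's side handle: a black sleeve, 20 mm across and 46 long, that spins freely on a spindle standing out to -y from the top of the hammer head (steel cylinder, 30 across). In the tester's frame, with q the hammer angle, it is at x = -156 + 163.8 cos(q - 0.310), y = -42, z = 150 + 163.8 sin(q - 0.310) mm: from 100 mm up at rest to about 185 mm when cocked.
- side_pin (a point): Middle of the free length of the 8 mm steel pin that stands out 34 mm from the +y side of the hammer bar, 85 mm from the pivot. The catch holds the hammer by this pin from below.
- catch_post: Upright aluminium post, 22 by 18, 184 mm high, beside the hammer on its +y side; origin on the table under its middle. A dark block clamped on it (height set anywhere in an 18 mm span, not measured) carries the catch: a slim sprung steel strut whose nose points to -x under the side pin, with a small trip plate to +x. 16 to 20 N rest on it when cocked; more than 45 N, as from a drop of 1 to 2 mm, damages or fires it.
- back_stop: Aluminium bracket, 185 mm up, on top of the catch post with a round rubber buffer, 14 mm across, under it, that the side pin meets when the hammer is overdrawn. It must not get more than 45 N (about 25 N of pull at the handle beyond the spring's). Origin on the table below it.
- tray (a joint): How far the specimen tray is drawn out, m: 0 when it just meets its end stop, 0.098 to 0.124 at the start; it slides along the tester's y and about 2 to 3 N move it. The tray (86 by 150 mm plate, top 23 mm up) holds a phone in clips, top 31 mm up. With the hammer down its nose stands in the way.
- tray_grip (a point): Middle of the upper part of the tray's grip, an upright grey plate at the tray's -y end, 44 wide (x), 10 thick (y), top 72 mm up; this point is 60 mm above the table. It is 110 mm from the tray's middle.
- tray_stop: Rubber-faced end stop of the tray, 50 wide, 32 mm high, at the +y end of the bed; origin on the table, in the plane of its face, 75 mm from the strike point. Not to be hit or pressed with more than 30 N.
- cleaner: Bystander: green bottle, 42 across, 125 mm high, upright beside the catch post; origin under its middle.
- driver: Bystander: screwdriver with a red handle, 170 mm long, lying beyond the hammer head; origin under its middle.
- spare: Bystander: spare phone, 72 by 147 by 8 mm, lying beside the tray bed; origin under its middle.

How it is judged:
By the outcome, as a careful person would: the job done as asked, in the order asked, and still so for the second after the job is handed in, with the robot touching nothing.
It also fails if it takes over 61 s, if anything falls off the work surface, if the arm or the gripper's body presses on something with over 40 N, if the wrist force passes 120 N, or if a joint passes its speed limit or range.

ROBOT

A 6-joint arm with a two-finger parallel gripper is mounted at the origin on the work surface. World frame = base frame: x ahead of the robot, y to its left, z up, the work surface at z = 0. Lengths are in mm, angles in degrees, forces in N, time in s.
With the tool pointing down it reaches from about 250 to 725 mm from the base axis. Payload 4 kg.
Tool frame: the origin (TCP) lies on the mounting face of the last link; the fingertips stand 173 mm ahead of it and the grasp point (between the pads) lies 155 mm ahead of it (r.hold_point_z is the distance from the TCP to the grasp point, in mm); z points along the fingers, y is the direction in which the jaws open and shut (so a half turn about z gives the same grasp; the last joint's range is limited). The gripper opens to 85 mm and grips with 20 to 120 N. Pads are 22 mm wide; open, the fingers measure 114 mm over their backs; the gripper's body (76 mm by 85 mm) begins 54 mm behind the grasp point. The pads swing forward as they close: fully open they stand 13 mm farther back than shut.
Start: joints at [-63.255, 13.785, 0.286, 76.501, 0, 90], TCP at [225.014, -446.507, 404.706] pointing down, gripper open.
Joint ranges: [-155.79, 155.79], [-60.16, 107.12], [-62.33, 73.08], [-114, 123.19], [-81.49, 82.49], [-180, 180]. Speed limits (degrees/s): [159.86, 159.86, 180, 180, 180, 180].

INTERFACE

Orientations are given as a 3x3 rotation matrix whose columns are the frame's x, y, z axes.
In Python, from bench import readout, viewer, r gives the robot as it stands.
- The arm moves only by the tool jog_arm, never from a script. Its arguments are lists of equal length, an entry for each row: "dp": the shift along the tool's x, y, z in mm, a list of three; "turn": the turn, a rotation vector about the tool's x, y, z in rad, a list of three; "fingers": the finger opening in mm, from 0 to 85.4. In form: {"dp": [[tx, ty, tz], ...], "turn": [[rx, ry, rz], ...], "fingers": [fingers, ...]}. A call has 1 to 8 rows; each row shifts and turns the pose as measured when the row begins, along the tool's axes as they then stand; what a row does not reach is not made up. A row lasts 1/8 s, in which the tool goes at most 62.5 mm and 10.7 degrees, less where a joint would pass 70% of its speed; a pose out of reach is approached as far as the arm can. A call is refused whole if a number of a shift passes 62.5 or a number of a turn 0.188, either way. A call with a gripper value outside its range is refused whole. The fingers move at their own pace and stop on an object; the grip force is fixed at half the most. Time passes only in rows, so rows that do not move let the fingers close. It gives the time, the measured TCP pose, the force and the opening at its end, in the units of the state.
- readout.observe(): the state, without advancing time (a new reading comes with each control period).
- viewer.grab_frame(name): name is "scene" or "top" or "wrist"; returns a dict with "color" (384x512x3 uint8, red, green, blue), "z_map" (384x512 float32, mm along the optical axis (not along the pixel's ray), 0 where there is no reading), "fx", "fy", "cx", "cy" (pixels), "cam_to_world" (4x4, takes a point from camera to world coordinates); the wrist camera has in their place "tool_from_camera" (4x4, takes a point from camera to tool coordinates, whose origin is the TCP and whose axes are the flange's). Camera axes: x right, y up, looking along -z (the intrinsics and any distortion apply to the point x, -y, -z); pixel columns grow to the right and rows downward; lengths in mm; the calibration is good to about 2 mm. A picture is of the moment at which its call begins: read the wrist's pose just before it.
- r.hand_in(): hands the job in, once; it reports no verdict.
The state is a dict: "time": time; "qpos": joint angles; "dq": joint speeds; "tau": joint torques, N m; "ee_pos": TCP position; "ee_rot": TCP orientation; "contact_force": force on the tool from outside, world axes, zero at the start; "wrist_torque": the same for the moment, N m; "opening": finger opening in mm.
Only numpy, scipy, OpenCV 4.12 (cv2) and the standard library are available. Lean on these libraries where they do the work, as an engineer would, in place of code of your own. Each camera call takes 0.05 s, during which the arm holds its last target. There are 200 camera calls.

## Working session

There is one attempt and no reset: what is moved stays moved. The work goes in short steps, Python scripts to look and compute and a tool call to move; the robot and the scene stay as the last step left them, time stands still between calls to the robot, and variables do not carry over. Pictures are saved under pics/ and viewed, about 8 in all and at most 12, crops included, and the job is handed in when it is done.

Besides the shell and the picture viewer there is one more tool, called after "Request:" by a JSON object that holds its "api" and its "payload", one argument or row to a line. jog_arm: Moves the arm, as the interface text tells. Its arguments: {"type":"object","properties":{"dp":{"type":"array"},"turn":{"type":"array"},"fingers":{"type":"array"}},"required":["dp","turn","fingers"]}

```bash
ls; mkdir -p pics
cat > h.py <<'E'
import numpy as np, cv2
from bench import readout, viewer, r
np.set_printoptions(precision=3,suppress=True)
def world(f,T=None):
    z=f["z_map"]; v,u=np.mgrid[:z.shape[0],:z.shape[1]]
    p=np.stack([(u-f["cx"])/f["fx"]*z,-(v-f["cy"])/f["fy"]*z,-z,np.ones_like(z)],-1)
    M=f["cam_to_world"] if T is None else T@f["tool_from_camera"]
    return (p@np.array(M).T)[...,:3]
def grab(n,save=None):
    s=readout.observe(); T=np.eye(4);T[:3,:3]=s["ee_rot"];T[:3,3]=s["ee_pos"]
    f=viewer.grab_frame(n); w=world(f,T if n=="wrist" else None)
    if save: cv2.imwrite("pics/"+save,f["color"][...,::-1])
    return f,w
E
python3 - <<'E'
from h import *
print(readout.observe())
for n in("scene","top"):
    f,w=grab(n); np.savez(n+".npz",w=w,c=f["color"],z=f["z_map"])
    print(n,f["cam_to_world"],f["fx"],[k for k in f])
a=[np.load(n+".npz")["c"] for n in("scene","top")]
cv2.imwrite("pics/a.png",cv2.resize(a[0],(800,600))[...,::-1]); cv2.imwrite("pics/b.png",cv2.resize(a[1],(800,600))[...,::-1])
E
```

```text
pics
{'time': 0.0, 'qpos': array([-63.257,  13.831,   0.213,  76.501,   0.   ,  89.999]), 'dq': array([-0.088, -0.011,  0.087, -0.171, -0.024,  0.039]), 'tau': array([  0.001, -37.232,  25.241,   0.017,   0.   ,   0.   ]), 'ee_pos': array([ 224.874, -446.27 ,  403.816]), 'ee_rot': array([[ 0.893,  0.45 , -0.001],
       [ 0.45 , -0.893,  0.002],
       [ 0.   , -0.002, -1.   ]]), 'contact_force': array([-0.229,  0.378,  0.246]), 'wrist_torque': array([-0.004,  0.025,  0.046]), 'opening': 85.6076431330821}
scene [[ -0.221  -0.812   0.54  954.725]
 [  0.975  -0.186   0.119 150.964]
 [  0.004   0.553   0.833 783.863]
 [  0.      0.      0.      1.   ]] 455.5955584439146 ['color', 'z_map', 'fx', 'fy', 'cx', 'cy', 'cam_to_world']
top [[ -0.027   0.989  -0.146 431.13 ]
 [ -1.     -0.026   0.014  91.116]
 [  0.01    0.146   0.989 816.673]
 [  0.      0.      0.      1.   ]] 353.3904795588496 ['color', 'z_map', 'fx', 'fy', 'cx', 'cy', 'cam_to_world']
```

View pics/a.png

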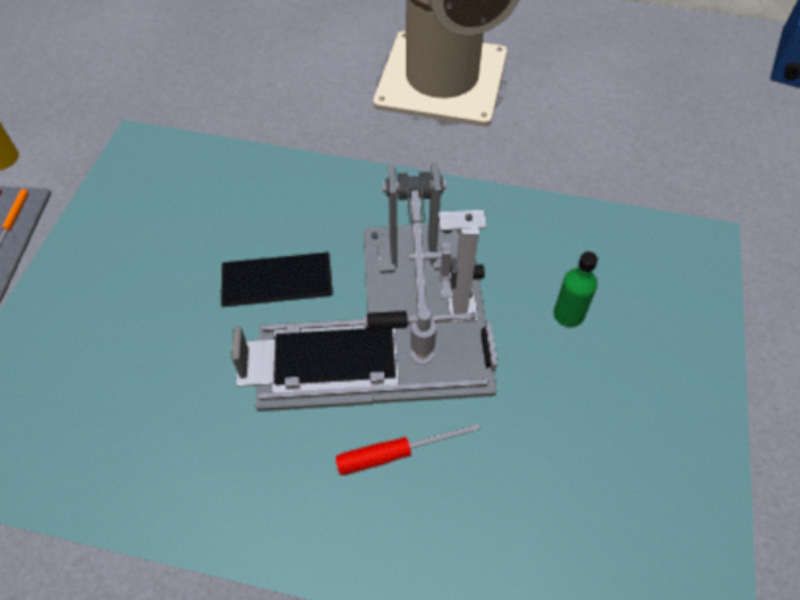

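View pics/b.png

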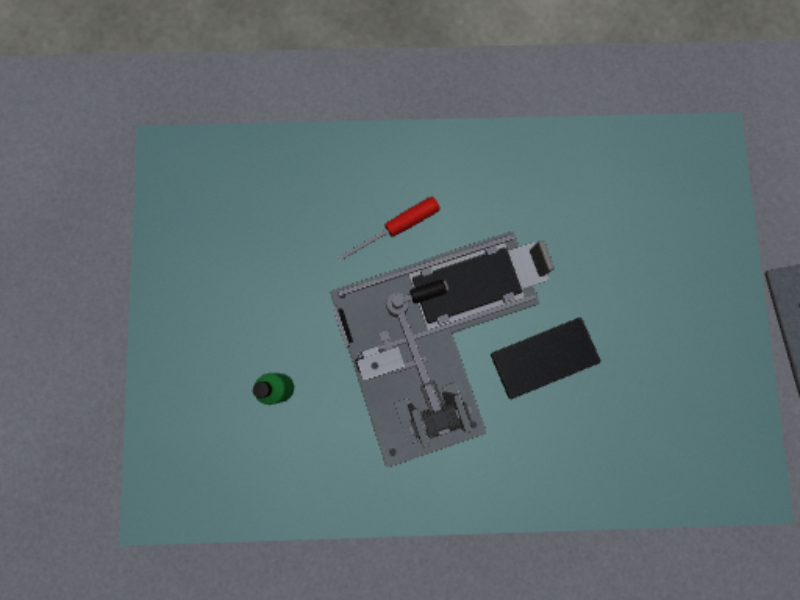

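The scene view shows the hammer down, with the black handle at (388,320), the grip at (238,352), and the post and bracket at (463,220). The top view shows the handle at (430,291), the grip at (542,258), the back stop bracket at (380,362), and the cheeks near (440,415). The tester is turned about 15°.

Run:
```python
from h import *
for n in("top","scene"):
    d=np.load(n+".npz"); w=d["w"]; c=d["c"].astype(int); z=d["z"]>0
    v,u=np.mgrid[:384,:512]
    def box(x0,y0,x1,y1): 
        s=.64; return z&(u>x0*s)&(u<x1*s)&(v>y0*s)&(v<y1*s)
    def rep(name,m):
        p=w[m]
        if len(p)<4: print(n,name,len(p));return
        q=p[:,:2]; rc=cv2.minAreaRect(q.astype(np.float32))
        print(n,name,len(p),"mean",p.mean(0),"zr",np.percentile(p[:,2],[5,95]),"rect",np.array(rc[0]),np.array(rc[1]),rc[2])
    if n=="top":
        H,G,B=box(405,275,455,305),box(525,235,560,285),box(350,340,410,385)
        SP=box(485,310,605,405); 
        base=box(320,225,545,475)&(w[...,2]>11)&(w[...,2]<20)
        rep("spare",SP&(c.sum(-1)<120)); rep("base",base)
        rep("bottle",box(240,365,300,410)&(c[...,1]>c[...,0]+50)&(c[...,0]<60))
        rep("cheek",box(390,375,490,440)&(w[...,2]>160))
    else: H,G,B=box(360,305,412,332),box(225,320,255,385),box(430,200,490,235)
    rep("handle",H&(w[...,2]>85)&(w[...,2]<118)&(c.sum(-1)<150)); rep("grip",G&(w[...,2]>62)&(w[...,2]<80)); rep("bracket",B&(w[...,2]>175))
```

```text
top spare 1949 mean [ 452.125 -137.4      8.481] zr [ 6.198 10.79 ] rect [ 452.651 -138.043] [ 70.514 146.589] 20.205881118774414
top base 5323 mean [461.589  58.203  16.208] zr [13.775 18.605] rect [503.823   8.813] [328.285 287.561] 16.937467575073242
top bottle 179 mean [421.287 242.747  86.209] zr [78.296 95.209] rect [420.884 247.407] [37.383 33.801] 6.02087926864624
top cheek 469 mean [380.594  32.223 164.503] zr [160.478 167.757] rect [382.746  33.555] [42.621 67.881] 8.85970687866211
top handle 217 mean [539.744  37.82  107.318] zr [100.985 110.833] rect [540.576  37.923] [19.605 45.353] 16.780792236328125
top grip 112 mean [ 590.772 -128.66    70.437] zr [63.42  73.967] rect [ 591.294 -129.462] [43.169 10.371] 17.314672470092773
top bracket 428 mean [447.762 102.111 185.356] zr [183.423 187.894] rect [450.186 102.144] [31.411 49.416] 16.760498046875
scene handle 261 mean [546.117  40.037 105.294] zr [ 98.754 109.606] rect [543.96   39.837] [18.402 44.058] 15.680298805236816
scene grip 134 mean [ 595.008 -125.821   69.49 ] zr [63.87  72.336] rect [ 594.164 -126.592] [42.155 10.037] 18.230161666870117
scene bracket 397 mean [450.864 104.738 183.725] zr [181.167 186.161] rect [451.868 104.624] [32.459 50.343] 15.736156463623047
```

```bash
cat >> h.py <<'E'
from scipy.spatial.transform import Rotation as Ro
yaw=np.radians(16.7); ex=np.array([np.cos(yaw),np.sin(yaw),0]); ey=np.array([-np.sin(yaw),np.cos(yaw),0]); ez=np.array([0,0,1.])
O=np.array([530.2,79.1,0])
def TW(x,y,z): return O+x*ex+y*ey+z*ez
RT=np.stack([ey,ex,-ez],1)  # tool x=+ey, y=+ex, z down
def plan(p,n,R=RT):
    s=readout.observe(); R0=Ro.from_matrix(s["ee_rot"]); rv=(R0.inv()*Ro.from_matrix(R)).as_rotvec()
    st=(np.array(p)-s["ee_pos"])/n
    print("d",np.array(p)-s["ee_pos"],"F",s["contact_force"],"t",s["time"])
    print("turn/row",rv/n)
    for k in range(n):
        Rk=R0*Ro.from_rotvec(rv*k/n); print((Rk.inv().apply(st)).round(1).tolist())
E
python3 -c "
from h import *
plan(TW(0,-42,345),12)"
```

```text
d [317.353 485.162 -58.878] F [-0.562 -0.291 -0.494] t 0.1
turn/row [-0.    -0.    -0.116]
[41.8, -24.2, 5.0]
[44.3, -19.2, 4.9]
[46.3, -13.9, 4.9]
[47.6, -8.4, 4.9]
[48.2, -2.9, 4.9]
[48.2, 2.7, 4.9]
[47.6, 8.3, 4.9]
[46.3, 13.8, 4.9]
[44.4, 19.1, 4.9]
[41.9, 24.1, 4.9]
[38.8, 28.8, 4.9]
[35.2, 33.1, 4.9]
```

Request:
{"api": "jog_arm", "payload": {
  "dp": [
    [42,-24,5],
    [44,-19,5],
    [46,-14,5],
    [48,-8,5],
    [48,-3,5],
    [48,3,5],
    [48,8,5],
    [46,14,5]
  ],
  "turn": [
    [0,0,-0.116],
    [0,0,-0.116],
    [0,0,-0.116],
    [0,0,-0.116],
    [0,0,-0.116],
    [0,0,-0.116],
    [0,0,-0.116],
    [0,0,-0.116]
  ],
  "fingers": [60,60,60,60,60,60,60,60]
}}

```text
time: 1.1
ee_pos: [437.4, -114.5, 360.2]
ee_rot: [[0.154, 0.988, -0.004], [0.988, -0.154, 0.004], [0.003, -0.004, -1.0]]
contact_force: [0.8, -1.1, 0.6]
opening: 59.8
```

```bash
python3 -c "
from h import *
plan(TW(0,-42,345),5)"
```

```text
d [104.847 153.36  -15.204] F [ 0.801 -1.123  0.61 ] t 1.1
turn/row [-0.001 -0.001 -0.089]
[33.5, 16.0, 3.1]
[32.0, 18.9, 3.1]
[30.2, 21.7, 3.1]
[28.1, 24.3, 3.0]
[25.8, 26.7, 3.0]
```

Request:
{"api": "jog_arm", "payload": {
  "dp": [
    [33.5,16,3],
    [32,19,3],
    [30,22,3],
    [28,24,3],
    [26,27,3],
    [0,0,0]
  ],
  "turn": [
    [0,0,-0.089],
    [0,0,-0.089],
    [0,0,-0.089],
    [0,0,-0.089],
    [0,0,-0.089],
    [0,0,0]
  ],
  "fingers": [60,60,60,60,60,60]
}}

```text
time: 1.85
ee_pos: [544.3, 48.5, 341.0]
ee_rot: [[-0.307, 0.952, -0.01], [0.952, 0.307, 0.003], [0.006, -0.008, -1.0]]
contact_force: [-0.2, -0.7, -0.1]
opening: 60.4
```

Run:
```python
from h import *
plan(TW(0,-42,256),4)
f,w=grab("wrist"); cv2.imwrite("pics/c.png",cv2.resize(f["color"],(800,600))[...,::-1]); np.savez("wr.npz",w=w,c=f["color"])
# points in tester coords
p=np.stack([(w-O)@ex,(w-O)@ey,w[...,2]],-1)
m=(p[...,2]>85)&(p[...,2]<118)&(f["color"].astype(int).sum(-1)<150)&(abs(p[...,0])<25)&(abs(p[...,1]+42)<40)&(f["z_map"]>0)
q=p[m]; print(len(q),np.percentile(q,[2,50,98],axis=0)); rc=cv2.minAreaRect(q[:,:2].astype(np.float32)); print(rc)
```

```text
d [ -2.029  -9.671 -85.026] F [-0.151 -0.674 -0.072] t 1.85
turn/row [-0.002 -0.002  0.005]
[-2.3, -1.0, 21.3]
[-2.3, -1.1, 21.3]
[-2.2, -1.1, 21.3]
[-2.2, -1.1, 21.3]
1223 [[ -9.92  -61.527 100.589]
 [ -0.471 -37.747 108.427]
 [  8.744 -18.004 110.669]]
((-0.42876529693603516, -39.63982391357422), (19.241802215576172, 54.023311614990234), 0.42936599254608154)
```

View pics/c.png

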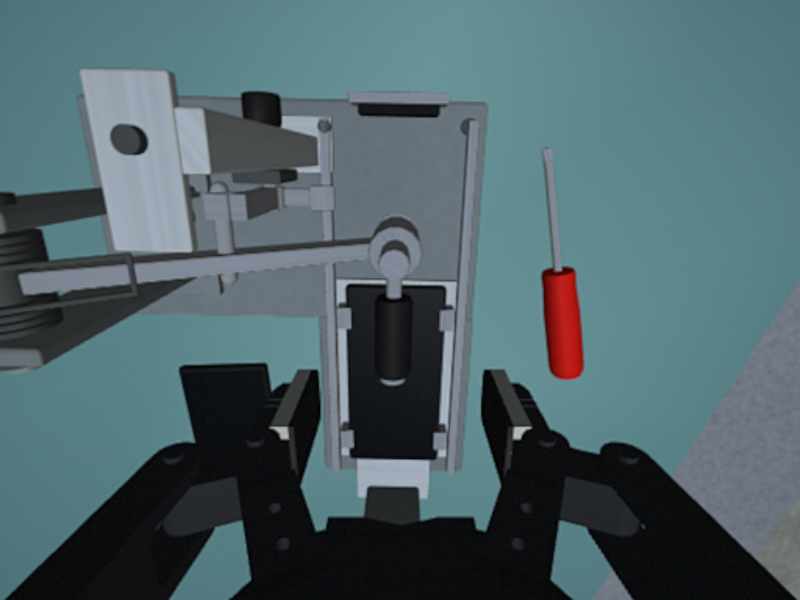

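The wrist view shows the handle between the open jaws at (393,335), with the catch at (240,205) well clear on the left. I'll descend and grip.

Request:
{"api": "jog_arm", "payload": {
  "dp": [
    [-4,-2,20],
    [-3,-2,20],
    [-2,0,20],
    [0,0,15],
    [0,0,8],
    [0,0,0]
  ],
  "turn": [
    [-0.004,-0.004,0.01],
    [-0.004,-0.004,0.01],
    [0,0,0],
    [0,0,0],
    [0,0,0],
    [0,0,0]
  ],
  "fingers": [60,60,60,60,60,60]
}}

```text
time: 2.65
ee_pos: [539.2, 32.9, 256.1]
ee_rot: [[-0.277, 0.961, -0.003], [0.961, 0.277, -0.005], [-0.004, -0.004, -1.0]]
contact_force: [0.1, -0.2, -0.2]
opening: 60.1
```

```bash
python3 -c "
from h import *
plan(TW(0,-41,255),1)"
```

```text
d [ 2.754  6.975 -1.051] F [ 0.085 -0.232 -0.163] t 2.65
turn/row [-0.004  0.004 -0.01 ]
[5.9, 4.6, 1.0]
```

Request:
{"api": "jog_arm", "payload": {
  "dp": [
    [5,4.5,1],
    [0,0,0]
  ],
  "turn": [
    [-0.004,0.004,-0.01],
    [0,0,0]
  ],
  "fingers": [60,60]
}}

```text
time: 2.9
ee_pos: [543.0, 39.4, 256.2]
ee_rot: [[-0.288, 0.958, 0.003], [0.958, 0.288, 0.001], [0.0, 0.003, -1.0]]
contact_force: [-0.5, 0.4, 0.3]
opening: 60.2
```

```bash
python3 -c "
from h import *
plan(TW(0,-41,255),1)"
```

```text
d [-1.013  0.468 -1.225] F [-0.454  0.422  0.259] t 2.9
turn/row [ 0.003 -0.     0.   ]
[0.7, -0.8, 1.2]
```

Request:
{"api": "jog_arm", "payload": {
  "dp": [
    [0,-0.8,1],
    [0,0,0],
    [0,0,0],
    [0,0,0],
    [0,0,0]
  ],
  "turn": [
    [0,0,0],
    [0,0,0],
    [0,0,0],
    [0,0,0],
    [0,0,0]
  ],
  "fingers": [30,10,10,10,10]
}}

```text
time: 3.52
ee_pos: [541.2, 39.1, 255.7]
ee_rot: [[-0.288, 0.958, 0.0], [0.958, 0.288, 0.0], [-0.0, 0.0, -1.0]]
contact_force: [-2.4, -0.6, 0.5]
opening: 18.3
```

```bash
python3 -c "
from h import *
s=readout.observe()
for q in (0,.1,.2,.3,.4,.5,.6,.65,.675,.71): print(q, 163.8*np.cos(q-.31)-163.8*np.cos(.31),163.8*np.sin(q-.31)+163.8*np.sin(.31))
plan(TW(0,-41,255),1)"
```

```text
0 0.0 0.0
0.1 4.209225084535632 15.822873054644937
0.2 6.817770098027097 31.986918972306814
0.3 7.799571320969932 48.330631949299544
0.4 7.144818920084816 64.69071100807025
0.5 4.86005496492902 80.90369164658685
0.6 0.9681080616999509 96.80757912160811
0.65 -1.5690245337367514 104.59379034210144
0.675 -2.9827666685064003 108.43689908475415
0.71 -5.122447929607262 113.755329119593
d [ 0.789  0.734 -0.681] F [-2.367 -0.582  0.549] t 3.525
turn/row [0.    0.    0.001]
[0.5, 1.0, 0.7]
```

Request:
{"api": "jog_arm", "payload": {
  "dp": [
    [0,2.3,-7.8],
    [0,1.9,-8],
    [0,1.5,-8],
    [0,1.1,-8],
    [0,0.7,-8.1],
    [0,0.3,-8.1],
    [0,-0.1,-8.1],
    [0,-0.5,-8.1]
  ],
  "turn": [
    [0,0,0],
    [0,0,0],
    [0,0,0],
    [0,0,0],
    [0,0,0],
    [0,0,0],
    [0,0,0],
    [0,0,0]
  ],
  "fingers": [10,10,10,10,10,10,10,10]
}}

```text
time: 4.53
ee_pos: [548.8, 41.3, 319.9]
ee_rot: [[-0.288, 0.958, -0.004], [0.958, 0.288, -0.0], [0.001, -0.004, -1.0]]
contact_force: [1.8, 0.2, -9.7]
opening: 18.2
```

```bash
cat >> h.py <<'E'
H0=np.array([541.2,39.1,255.7])
def ham():
    s=readout.observe(); d=s["ee_pos"]-H0; q=np.arcsin((d[2]-163.8*np.sin(.31))/163.8)+.31
    x=163.8*(np.cos(q-.31)-np.cos(.31))
    print("t",s["time"],"lift",d[2].round(2),"q",q.round(4),"x",(d@ex).round(2),"x_exp",x.round(2),"y",(d@ey).round(2),"F",s["contact_force"],"open",s["opening"],"T",s["wrist_torque"])
E
python3 -c "
from h import *
ham();ham()"
```

```text
t 4.525 lift 64.21 q 0.3971 x 7.91 x_exp 7.19 y -0.05 F [ 1.843  0.154 -9.708] open 18.18749282215913 T [-0.132 -0.488 -0.025]
t 4.525 lift 64.21 q 0.3971 x 7.91 x_exp 7.19 y -0.05 F [ 1.843  0.154 -9.708] open 18.18749282215913 T [-0.132 -0.488 -0.025]
```

Request:
{"api": "jog_arm", "payload": {
  "dp": [
    [0,-0.8,-6],
    [0,-0.9,-6],
    [0,-1.1,-6],
    [0,-1.4,-6],
    [0,-1.6,-6],
    [0,-1.8,-5],
    [0,-1.2,-3],
    [0,0,0]
  ],
  "turn": [
    [0,0,0],
    [0,0,0],
    [0,0,0],
    [0,0,0],
    [0,0,0],
    [0,0,0],
    [0,0,0],
    [0,0,0]
  ],
  "fingers": [10,10,10,10,10,10,10,10]
}}

```text
time: 5.52
ee_pos: [539.9, 38.6, 361.5]
ee_rot: [[-0.288, 0.958, -0.002], [0.958, 0.288, -0.0], [0.001, -0.002, -1.0]]
contact_force: [3.0, 0.6, -9.5]
opening: 18.0
```

```bash
python3 -c "
from h import *
ham()
f,w=grab('scene'); cv2.imwrite('pics/d.png',cv2.resize(f['color'][90:220,200:340],(800,743))[100:700,:,::-1])
f,w=grab('wrist'); cv2.imwrite('pics/e.png',cv2.resize(f['color'],(800,600))[...,::-1])
ham()"
```

```text
t 5.525 lift 105.81 q 0.6579 x -1.44 x_exp -2.01 y -0.09 F [ 2.955  0.559 -9.543] open 17.99537432087818 T [-0.105 -0.45   0.049]
t 5.625 lift 105.51 q 0.656 x -1.32 x_exp -1.9 y -0.09 F [ 2.715 -0.542 -9.756] open 18.036945562856832 T [-0.07  -0.543  0.022]
```

View pics/e.png

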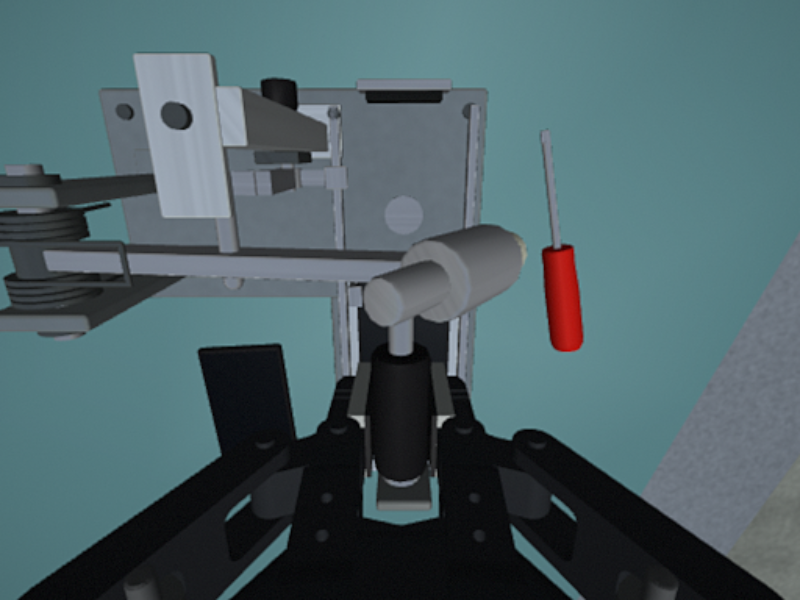

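The hammer is raised, with its side pin just under the bracket at (228,230) and the spring force normal. I'll go up 2 mm for margin, then ease back down.

Request:
{"api": "jog_arm", "payload": {
  "dp": [
    [0,-1.2,-2.5],
    [0,0,0],
    [0,0.2,0.7],
    [0,0.3,0.7],
    [0,0.3,0.7],
    [0,0.3,0.7]
  ],
  "turn": [
    [0,0,0],
    [0,0,0],
    [0,0,0],
    [0,0,0],
    [0,0,0],
    [0,0,0]
  ],
  "fingers": [10,10,10,10,10,10]
}}

```text
time: 6.38
ee_pos: [540.2, 38.7, 360.5]
ee_rot: [[-0.288, 0.958, -0.002], [0.958, 0.288, 0.0], [0.001, -0.002, -1.0]]
contact_force: [2.3, 0.5, -9.1]
opening: 18.1
```

```bash
python3 -c "
from h import *
ham()"
```

```text
t 6.375 lift 104.78 q 0.6512 x -1.1 x_exp -1.63 y -0.08 F [ 2.325  0.451 -9.078] open 18.139359750584916 T [-0.034 -0.563 -0.017]
```

View pics/d.png

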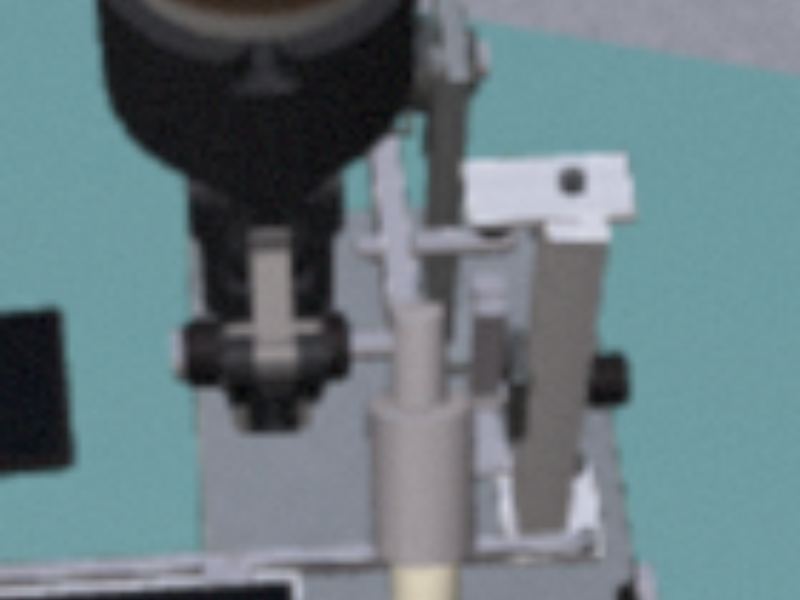

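The crop shows the side pin at (470,240), below the bracket and above the catch strut tip at (490,290). So there is still a gap, which I'll measure by depth.

Run:
```python
from h import *
f,w=grab('scene'); ham()
p=np.stack([(w-O)@ex,(w-O)@ey,w[...,2]],-1)
for v in range(146,164): print(v,[tuple(p[v,u].round(0).astype(int).tolist()) for u in (283,285,286,287)])
print([tuple(p[v,277].round(0).astype(int).tolist()) for v in range(146,154)])
```

```text
t 6.425 lift 104.7 q 0.6507 x -1.05 x_exp -1.61 y -0.07 F [  3.094  -0.327 -10.31 ] open 18.082553583086906 T [-0.083 -0.6    0.02 ]
146 [(-61, 24, 183), (-61, 27, 184), (-61, 29, 183), (-60, 31, 184)]
147 [(-61, 24, 181), (-59, 27, 183), (-60, 29, 182), (-61, 31, 181)]
148 [(-68, 25, 170), (-66, 28, 172), (-64, 30, 174), (-65, 32, 173)]
149 [(-70, 26, 164), (-67, 29, 167), (-65, 30, 171), (-66, 32, 169)]
150 [(-70, 26, 162), (-68, 29, 163), (-69, 31, 162), (-70, 33, 162)]
151 [(-69, 26, 160), (-68, 29, 162), (-70, 31, 159), (-68, 33, 160)]
152 [(-69, 26, 158), (-67, 29, 159), (-67, 31, 159), (-182, 52, 14)]
153 [(-172, 42, 24), (-172, 47, 23), (-180, 50, 13), (-180, 52, 13)]
154 [(-169, 42, 25), (-169, 46, 23), (-176, 50, 14), (-176, 52, 15)]
155 [(-169, 42, 21), (-168, 46, 22), (-172, 49, 17), (-172, 51, 16)]
156 [(-75, 27, 138), (-73, 31, 140), (-74, 33, 139), (-74, 34, 138)]
157 [(-72, 27, 139), (-71, 30, 140), (-71, 32, 139), (-70, 34, 141)]
158 [(-68, 27, 141), (-68, 30, 141), (-68, 32, 141), (-68, 34, 141)]
159 [(-67, 26, 140), (-64, 30, 143), (-64, 31, 143), (-64, 33, 143)]
160 [(-63, 26, 142), (-64, 30, 140), (-64, 32, 140), (-64, 33, 140)]
161 [(-63, 26, 139), (-61, 29, 141), (-62, 31, 140), (-61, 33, 141)]
162 [(-64, 26, 135), (-59, 29, 141), (-59, 31, 142), (-59, 33, 141)]
163 [(-60, 26, 137), (-58, 29, 140), (-58, 31, 140), (-60, 33, 137)]
[(-136, 24, 93), (-134, 24, 92), (-74, 15, 164), (-71, 15, 164), (-70, 15, 163), (-68, 15, 162), (-69, 15, 158), (-135, 24, 71)]
```

Request:
{"api": "jog_arm", "payload": {
  "dp": [
    [0,0.4,2],
    [0,0.7,2.3],
    [0,0.6,2.3],
    [0,0.6,2.3],
    [0,0.6,2.3],
    [0,0.5,2.3],
    [0,0.5,2]
  ],
  "turn": [
    [0,0,0],
    [0,0,0],
    [0,0,0],
    [0,0,0],
    [0,0,0],
    [0,0,0],
    [0,0,0]
  ],
  "fingers": [10,10,10,10,10,10,10]
}}

```text
time: 7.3
ee_pos: [544.6, 40.0, 344.1]
ee_rot: [[-0.288, 0.958, -0.001], [0.958, 0.288, 0.0], [0.001, -0.001, -1.0]]
contact_force: [3.4, 0.8, -9.2]
opening: 18.0
```

```bash
python3 -c "
from h import *
ham()"
```

```text
t 7.3 lift 88.45 q 0.5471 x 3.5 x_exp 3.22 y -0.08 F [ 3.392  0.824 -9.217] open 18.019305179789363 T [-0.039 -0.637  0.052]
```

Request:
{"api": "jog_arm", "payload": {
  "dp": [
    [0,0.2,1],
    [0,0.2,1],
    [0,0.2,1],
    [0,0.2,0.8],
    [0,0.2,0.8],
    [0,0.2,0.8]
  ],
  "turn": [
    [0,0,0],
    [0,0,0],
    [0,0,0],
    [0,0,0],
    [0,0,0],
    [0,0,0]
  ],
  "fingers": [10,10,10,10,10,10]
}}

```text
time: 8.05
ee_pos: [545.8, 40.4, 338.5]
ee_rot: [[-0.288, 0.958, -0.001], [0.958, 0.288, 0.0], [0.001, -0.001, -1.0]]
contact_force: [4.3, -0.7, -8.8]
opening: 17.9
```

```bash
python3 -c "
from h import *
ham()"
```

```text
t 8.05 lift 82.78 q 0.5117 x 4.75 x_exp 4.49 y -0.06 F [ 4.264 -0.728 -8.765] open 17.857617037540393 T [-0.02  -0.563  0.076]
```

Request:
{"api": "jog_arm", "payload": {
  "dp": [
    [0,0.05,0.6],
    [0,0.1,0.6],
    [0,0.1,0.6],
    [0,0.1,0.6]
  ],
  "turn": [
    [0,0,0],
    [0,0,0],
    [0,0,0],
    [0,0,0]
  ],
  "fingers": [10,10,10,10]
}}

```text
time: 8.55
ee_pos: [546.2, 40.6, 336.0]
ee_rot: [[-0.288, 0.958, -0.0], [0.958, 0.288, 0.0], [0.001, -0.0, -1.0]]
contact_force: [2.9, -0.4, -9.0]
opening: 17.8
```

```bash
python3 -c "
from h import *
ham()"
```

```text
t 8.55 lift 80.3 q 0.4962 x 5.21 x_exp 4.98 y -0.04 F [ 2.894 -0.354 -9.04 ] open 17.843160486764077 T [-0.04  -0.643  0.009]
```

Request:
{"api": "jog_arm", "payload": {
  "dp": [
    [0,0.05,0.5],
    [0,0.1,0.5],
    [0,0.1,0.5],
    [0,0.1,0.5]
  ],
  "turn": [
    [0,0,0],
    [0,0,0],
    [0,0,0],
    [0,0,0]
  ],
  "fingers": [10,10,10,10]
}}

```text
time: 9.05
ee_pos: [546.6, 40.7, 333.8]
ee_rot: [[-0.288, 0.958, -0.0], [0.958, 0.288, 0.0], [0.001, -0.0, -1.0]]
contact_force: [2.7, -0.0, -8.9]
opening: 18.0
```

```bash
python3 -c "
from h import *
ham()"
```

```text
t 9.05 lift 78.15 q 0.4829 x 5.58 x_exp 5.37 y -0.05 F [ 2.726 -0.027 -8.896] open 17.99885030966046 T [ 0.035 -0.588  0.033]
```

Request:
{"api": "jog_arm", "payload": {
  "dp": [
    [0,0.05,0.5],
    [0,0.05,0.5],
    [0,0.05,0.4]
  ],
  "turn": [
    [0,0,0],
    [0,0,0],
    [0,0,0]
  ],
  "fingers": [10,10,10]
}}

```text
time: 9.43
ee_pos: [546.8, 40.7, 332.4]
ee_rot: [[-0.288, 0.958, -0.0], [0.958, 0.288, 0.0], [0.001, -0.0, -1.0]]
contact_force: [2.7, 0.5, -9.5]
opening: 17.9
```

```bash
python3 -c "
from h import *
ham()"
```

```text
t 9.425 lift 76.68 q 0.4738 x 5.79 x_exp 5.61 y -0.08 F [ 2.732  0.467 -9.516] open 17.899383744294937 T [-0.006 -0.612  0.039]
```

Request:
{"api": "jog_arm", "payload": {
  "dp": [
    [0,0.05,0.5],
    [0,0.05,0.5],
    [0,0.05,0.4]
  ],
  "turn": [
    [0,0,0],
    [0,0,0],
    [0,0,0]
  ],
  "fingers": [10,10,10]
}}

```text
time: 9.8
ee_pos: [546.8, 40.7, 331.8]
ee_rot: [[-0.288, 0.958, 0.0], [0.958, 0.288, 0.001], [0.0, 0.0, -1.0]]
contact_force: [1.5, -0.4, -6.2]
opening: 18.5
```

Run:
```python
from h import *
ham()
f,w=grab('scene')
p=np.stack([(w-O)@ex,(w-O)@ey,w[...,2]],-1)
for v in range(146,166): print(v,[tuple(p[v,u].round(0).astype(int).tolist()) for u in (281,283,285,287)])
```

```text
t 9.8 lift 76.06 q 0.47 x 5.82 x_exp 5.72 y -0.03 F [ 1.451 -0.385 -6.235] open 18.53213934071067 T [-0.027 -0.326  0.009]
146 [(-198, 41, 15), (-61, 24, 184), (-60, 27, 185), (-60, 30, 184)]
147 [(-196, 41, 15), (-60, 24, 182), (-61, 27, 180), (-62, 31, 179)]
148 [(-193, 40, 15), (-67, 25, 171), (-64, 28, 174), (-65, 32, 173)]
149 [(-184, 39, 23), (-185, 44, 21), (-66, 28, 169), (-66, 32, 169)]
150 [(-181, 39, 23), (-180, 43, 24), (-187, 49, 15), (-187, 53, 15)]
151 [(-178, 39, 24), (-178, 43, 24), (-185, 49, 13), (-184, 53, 14)]
152 [(-177, 39, 21), (-174, 42, 25), (-183, 48, 13), (-183, 53, 13)]
153 [(-174, 38, 22), (-173, 42, 23), (-170, 46, 26), (-179, 52, 15)]
154 [(-70, 23, 150), (-72, 27, 148), (-72, 30, 148), (-70, 33, 149)]
155 [(-71, 23, 146), (-70, 26, 148), (-70, 30, 147), (-70, 34, 147)]
156 [(-68, 23, 148), (-67, 26, 148), (-69, 30, 146), (-68, 33, 146)]
157 [(-68, 23, 144), (-68, 26, 145), (-67, 30, 145), (-67, 33, 144)]
158 [(-159, 37, 24), (-68, 27, 141), (-69, 30, 140), (-67, 34, 142)]
159 [(-158, 37, 22), (-65, 26, 142), (-65, 30, 142), (-64, 33, 143)]
160 [(-155, 37, 22), (-64, 26, 141), (-63, 30, 141), (-64, 33, 141)]
161 [(-152, 36, 22), (-63, 26, 140), (-62, 29, 141), (-61, 33, 141)]
162 [(-150, 36, 21), (-60, 26, 140), (-59, 29, 141), (-59, 33, 141)]
163 [(-146, 36, 23), (-62, 26, 135), (-58, 29, 140), (-59, 33, 138)]
164 [(-144, 35, 23), (-61, 26, 133), (-60, 30, 134), (-59, 33, 135)]
165 [(-143, 35, 20), (-60, 26, 131), (-58, 30, 133), (-59, 33, 132)]
```

Contact is where depth predicted, and the catch is starting to take the load. I'll continue in smaller steps.

Request:
{"api": "jog_arm", "payload": {
  "dp": [
    [0,0,0.3],
    [0,0,0.3]
  ],
  "turn": [
    [0,0,0],
    [0,0,0]
  ],
  "fingers": [10,10]
}}

```text
time: 10.1
ee_pos: [546.7, 40.7, 331.6]
ee_rot: [[-0.288, 0.958, 0.001], [0.958, 0.288, 0.001], [0.0, 0.001, -1.0]]
contact_force: [1.2, -0.7, -4.9]
opening: 18.1
```

```bash
python3 -c "
from h import *
ham()"
```

```text
t 10.1 lift 75.94 q 0.4692 x 5.75 x_exp 5.74 y -0.04 F [ 1.171 -0.682 -4.915] open 18.118413963653254 T [-0.015 -0.304  0.027]
```

Request:
{"api": "jog_arm", "payload": {
  "dp": [
    [0,0,0.5],
    [0,0,0.5],
    [0,0,0.5]
  ],
  "turn": [
    [0,0,0],
    [0,0,0],
    [0,0,0]
  ],
  "fingers": [10,10,10]
}}

```text
time: 10.48
ee_pos: [546.6, 40.7, 331.2]
ee_rot: [[-0.288, 0.958, 0.002], [0.958, 0.288, 0.001], [0.0, 0.002, -1.0]]
contact_force: [0.4, -0.4, -1.8]
opening: 17.9
```

```bash
python3 -c "
from h import *
ham()"
```

```text
t 10.475 lift 75.53 q 0.4667 x 5.67 x_exp 5.8 y -0.01 F [ 0.394 -0.428 -1.766] open 17.86440502200209 T [-0.012 -0.038  0.013]
```

Request:
{"api": "jog_arm", "payload": {
  "dp": [
    [0,0,0.5],
    [0,0,0.4]
  ],
  "turn": [
    [0,0,0],
    [0,0,0]
  ],
  "fingers": [10,10]
}}

```text
time: 10.72
ee_pos: [546.5, 40.7, 331.1]
ee_rot: [[-0.288, 0.958, 0.003], [0.958, 0.288, 0.001], [-0.0, 0.003, -1.0]]
contact_force: [0.0, -0.0, -0.1]
opening: 18.2
```

```bash
python3 -c "
from h import *
ham()"
```

```text
t 10.725 lift 75.37 q 0.4657 x 5.57 x_exp 5.83 y 0.04 F [ 0.007 -0.016 -0.08 ] open 18.15141767458977 T [-0.076  0.072  0.016]
```

Request:
{"api": "jog_arm", "payload": {
  "dp": [
    [0,0,0],
    [0,0,0],
    [0,0,0],
    [0,0,0]
  ],
  "turn": [
    [0,0,0],
    [0,0,0],
    [0,0,0],
    [0,0,0]
  ],
  "fingers": [24,40,60,60]
}}

```text
time: 11.22
ee_pos: [546.8, 40.8, 331.9]
ee_rot: [[-0.288, 0.958, 0.004], [0.958, 0.288, 0.001], [-0.0, 0.005, -1.0]]
contact_force: [-0.5, -0.5, -0.5]
opening: 60.3
```

```bash
python3 -c "
from h import *
ham()"
```

```text
t 11.225 lift 76.2 q 0.4709 x 5.88 x_exp 5.69 y 0.06 F [-0.481 -0.461 -0.508] open 60.267002825887694 T [ 0.021  0.04  -0.042]
```

Request:
{"api": "jog_arm", "payload": {
  "dp": [
    [0,0,-20],
    [0,0,-25],
    [0,0,-25],
    [-30,-3,-2],
    [-50,-3,0],
    [-50,0,0],
    [-50,0,0],
    [-30,0,0]
  ],
  "turn": [
    [0,0,0],
    [0,0,0],
    [0,0,0],
    [0,0,0],
    [0,0,0],
    [0,0,0],
    [0,0,0],
    [0,0,0]
  ],
  "fingers": [60,60,60,60,40,0,0,0]
}}

```text
time: 12.22
ee_pos: [603.3, -164.8, 406.8]
ee_rot: [[-0.295, 0.956, 0.006], [0.956, 0.295, 0.001], [-0.0, 0.006, -1.0]]
contact_force: [0.4, -0.2, 0.1]
opening: 0.2
```

Run:
```python
from h import *
plan(TW(0,-250,217),5)
f,w=grab('scene')
cv2.imwrite('pics/f.png',cv2.resize(f['color'][100:300,120:360],(780,650))[:600,:,::-1])
p=np.stack([(w-O)@ex,(w-O)@ey,w[...,2]],-1)
for v in range(152,162): print(v,[tuple(p[v,u].round(0).astype(int).tolist()) for u in (281,283,285,287)])
m=(abs(p[...,0])<30)&(p[...,1]<-170)&(p[...,1]>-240)&(p[...,2]>50)&(p[...,2]<76); print(m.sum(),np.percentile(p[m],[3,50,97],axis=0))
```

```text
d [  -1.213    4.419 -189.751] F [ 0.397 -0.243  0.088] t 12.225
turn/row [0.001 0.    0.002]
[0.9, -0.2, 37.9]
[0.9, -0.2, 37.9]
[0.9, -0.1, 37.9]
[0.9, -0.1, 37.9]
[0.9, -0.0, 38.0]
152 [(-177, 39, 21), (-173, 42, 26), (-181, 48, 15), (-181, 52, 15)]
153 [(-172, 38, 25), (-172, 42, 23), (-173, 47, 22), (-176, 52, 18)]
154 [(-74, 23, 146), (-70, 26, 150), (-73, 30, 146), (-71, 34, 148)]
155 [(-73, 23, 144), (-70, 26, 147), (-70, 30, 147), (-70, 33, 147)]
156 [(-67, 23, 148), (-68, 26, 147), (-67, 30, 148), (-68, 33, 147)]
157 [(-68, 23, 145), (-66, 26, 147), (-68, 30, 144), (-68, 34, 144)]
158 [(-69, 23, 141), (-68, 26, 141), (-67, 30, 142), (-68, 34, 141)]
159 [(-157, 37, 22), (-66, 26, 141), (-66, 30, 141), (-65, 33, 141)]
160 [(-156, 37, 21), (-64, 26, 140), (-63, 29, 142), (-64, 33, 140)]
161 [(-154, 37, 20), (-62, 26, 140), (-62, 29, 141), (-61, 33, 141)]
176 [[ -16.812 -219.781   52.214]
 [   4.906 -213.742   69.42 ]
 [  22.586 -210.508   72.32 ]]
```

View pics/f.png

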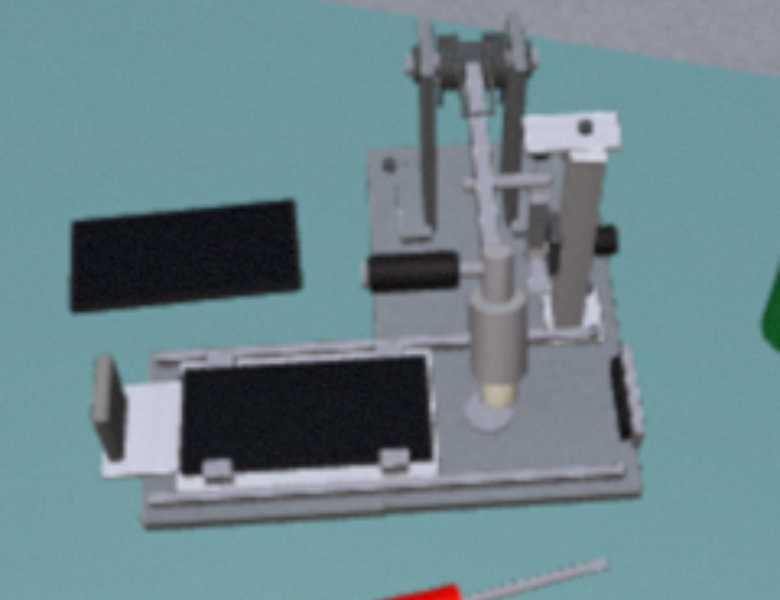

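The hammer hangs cocked on the catch, with the handle free at (410,270) and the pin at (520,180) on the strut. The tray grip is at (108,410). Next I'll go down behind the grip.

Request:
{"api": "jog_arm", "payload": {
  "dp": [
    [0.5,2,38],
    [0.5,1,38],
    [0,0,38],
    [0,0,38],
    [0,0,30],
    [0,0,6],
    [0,0,0]
  ],
  "turn": [
    [0,0,0.01],
    [0,0,0],
    [0,0,0],
    [0,0,0],
    [0,0,0],
    [0,0,0],
    [0,0,0]
  ],
  "fingers": [0,0,0,0,0,0,0]
}}

```text
time: 13.15
ee_pos: [609.0, -167.9, 214.2]
ee_rot: [[-0.279, 0.96, 0.01], [0.96, 0.279, -0.002], [-0.005, 0.009, -1.0]]
contact_force: [-0.6, -0.8, 0.5]
opening: 0.2
```

```bash
cat >> h.py <<'E'
def tr():
    s=readout.observe(); d=s["ee_pos"]-O; F=s["contact_force"]
    print("t",s["time"],"tcp tester",np.array([d@ex,d@ey,d[2]]),"F tester",np.array([F@ex,F@ey,F[2]]),"rot",(Ro.from_matrix(RT).inv()*Ro.from_matrix(s["ee_rot"])).as_rotvec(),s["opening"])
E
python3 -c "
from h import *
tr()"
```

```text
t 13.15 tcp tester [   4.496 -259.249  214.157] F tester [-0.844 -0.577  0.546] rot [-0.009 -0.005  0.009] 0.22225365797316712
```

Request:
{"api": "jog_arm", "payload": {
  "dp": [
    [8,-0.5,0],
    [6,-0.5,0],
    [4,0,0],
    [4,0,0],
    [4,0,0],
    [4,0,0],
    [4,0,0]
  ],
  "turn": [
    [0.009,0.005,-0.009],
    [0,0,0],
    [0,0,0],
    [0,0,0],
    [0,0,0],
    [0,0,0],
    [0,0,0]
  ],
  "fingers": [0,0,0,0,0,0,0]
}}

```text
time: 14.02
ee_pos: [599.6, -134.5, 219.3]
ee_rot: [[-0.287, 0.958, 0.009], [0.958, 0.287, -0.004], [-0.006, 0.007, -1.0]]
contact_force: [-0.2, -3.1, -0.4]
opening: -0.3
```

```bash
python3 -c "
from h import *
tr()"
```

```text
t 14.025 tcp tester [   5.101 -224.493  219.264] F tester [-1.085 -2.864 -0.401] rot [-0.007 -0.006 -0.   ] -0.2508604017326062
```

Request:
{"api": "jog_arm", "payload": {
  "dp": [
    [4,-0.3,1],
    [5,-0.3,1],
    [5,-0.3,1],
    [5,-0.3,0.5],
    [5,0,0.5],
    [5,0,0],
    [5,0,0],
    [5,0,0]
  ],
  "turn": [
    [0.003,0.003,0],
    [0,0,0],
    [0,0,0],
    [0,0,0],
    [0,0,0],
    [0,0,0],
    [0,0,0],
    [0,0,0]
  ],
  "fingers": [0,0,0,0,0,0,0,0]
}}

```text
time: 15.02
ee_pos: [587.3, -95.5, 216.1]
ee_rot: [[-0.287, 0.958, 0.008], [0.958, 0.287, -0.003], [-0.005, 0.007, -1.0]]
contact_force: [0.4, -2.5, 2.2]
opening: -0.2
```

```bash
python3 -c "
from h import *
tr()"
```

```text
t 15.025 tcp tester [   4.517 -183.625  216.131] F tester [-0.369 -2.549  2.232] rot [-0.007 -0.005  0.001] -0.23156145415530863
```

Request:
{"api": "jog_arm", "payload": {
  "dp": [
    [5,0,0],
    [5,0,0],
    [5,0,0],
    [5,0,0],
    [5,0,0],
    [4,0,0],
    [3,0,0],
    [2,0,0]
  ],
  "turn": [
    [0,0,0],
    [0,0,0],
    [0,0,0],
    [0,0,0],
    [0,0,0],
    [0,0,0],
    [0,0,0],
    [0,0,0]
  ],
  "fingers": [0,0,0,0,0,0,0,0]
}}

```text
time: 16.02
ee_pos: [576.7, -60.3, 215.9]
ee_rot: [[-0.287, 0.958, 0.008], [0.958, 0.287, -0.003], [-0.005, 0.007, -1.0]]
contact_force: [1.2, -2.1, 0.8]
opening: -0.1
```

Run:
```python
from h import *
tr()
f,w=grab('scene')
cv2.imwrite('pics/g.png',cv2.resize(f['color'][100:300,120:360],(780,650))[:600,:,::-1])
p=np.stack([(w-O)@ex,(w-O)@ey,w[...,2]],-1)
m=(p[...,0]<43)&(p[...,0]>32)&(p[...,1]<110)&(p[...,1]>-120)&(p[...,2]>20)&(p[...,2]<27)&(f['color'].min(-1)>120); print(m.sum(),np.percentile(p[m],[2,50,98],axis=0))
```

```text
t 16.025 tcp tester [   4.453 -146.859  215.906] F tester [ 0.583 -2.326  0.803] rot [-0.007 -0.005  0.   ] -0.0797223363527621
310 [[ 33.857 -92.041  20.15 ]
 [ 38.494 -21.042  22.295]
 [ 42.753  52.281  26.255]]
```

View pics/g.png

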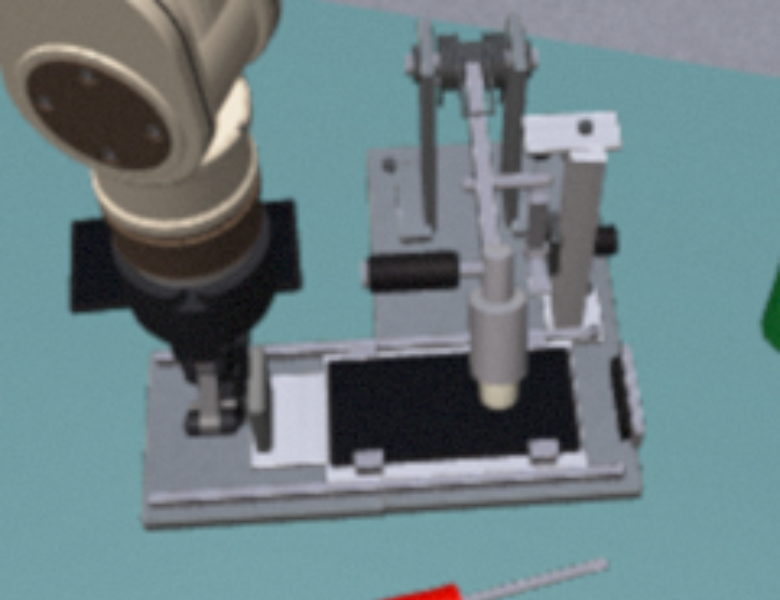

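The tray is partly in: its far edge is at (583,400) and the stop face at about (620,400), leaving about 22 mm. The hammer is still cocked, well clear of the gripper.

Request:
{"api": "jog_arm", "payload": {
  "dp": [
    [3,0,0],
    [3,0,0],
    [3,0,0],
    [2,0,0],
    [1.5,0,0],
    [1.5,0,0]
  ],
  "turn": [
    [0,0,0],
    [0,0,0],
    [0,0,0],
    [0,0,0],
    [0,0,0],
    [0,0,0]
  ],
  "fingers": [0,0,0,0,0,0]
}}

```text
time: 16.82
ee_pos: [572.3, -46.0, 215.8]
ee_rot: [[-0.287, 0.958, 0.008], [0.958, 0.287, -0.003], [-0.005, 0.007, -1.0]]
contact_force: [1.4, -1.9, 1.7]
opening: -0.4
```

```bash
python3 -c "
from h import *
tr()"
```

```text
t 16.825 tcp tester [   4.407 -131.943  215.82 ] F tester [ 0.78  -2.183  1.653] rot [-0.007 -0.005  0.   ] -0.35478451570759617
```

Request:
{"api": "jog_arm", "payload": {
  "dp": [
    [1,0,0],
    [0.8,0,0],
    [0.8,0,0],
    [0.8,0,0]
  ],
  "turn": [
    [0,0,0],
    [0,0,0],
    [0,0,0],
    [0,0,0]
  ],
  "fingers": [0,0,0,0]
}}

```text
time: 17.32
ee_pos: [571.3, -42.5, 215.7]
ee_rot: [[-0.287, 0.958, 0.008], [0.958, 0.287, -0.003], [-0.005, 0.006, -1.0]]
contact_force: [1.0, -2.0, 1.7]
opening: 0.1
```

```bash
python3 -c "
from h import *
tr()"
```

```text
t 17.325 tcp tester [   4.377 -128.317  215.739] F tester [ 0.369 -2.205  1.712] rot [-0.006 -0.005  0.   ] 0.08281276217180261
```

Request:
{"api": "jog_arm", "payload": {
  "dp": [
    [0.8,0,0],
    [0.8,0,0],
    [0.8,0,0]
  ],
  "turn": [
    [0,0,0],
    [0,0,0],
    [0,0,0]
  ],
  "fingers": [0,0,0]
}}

```text
time: 17.7
ee_pos: [570.5, -40.1, 215.7]
ee_rot: [[-0.287, 0.958, 0.008], [0.958, 0.287, -0.003], [-0.005, 0.006, -1.0]]
contact_force: [0.9, -2.4, 1.3]
opening: -0.1
```

```bash
python3 -c "
from h import *
tr()"
```

```text
t 17.7 tcp tester [   4.375 -125.804  215.732] F tester [ 0.147 -2.579  1.258] rot [-0.006 -0.005  0.   ] -0.1367636341251428
```

Request:
{"api": "jog_arm", "payload": {
  "dp": [
    [0.7,0,0],
    [0.7,0,0],
    [0.7,0,0]
  ],
  "turn": [
    [0,0,0],
    [0,0,0],
    [0,0,0]
  ],
  "fingers": [0,0,0]
}}

```text
time: 18.08
ee_pos: [570.2, -39.0, 215.8]
ee_rot: [[-0.286, 0.958, 0.009], [0.958, 0.286, -0.006], [-0.009, 0.006, -1.0]]
contact_force: [2.1, -4.2, 1.1]
opening: -0.1
```

Run:
```python
from h import *
tr()
f,w=grab('top')
d0=np.load('top.npz')
p=np.stack([(w-O)@ex,(w-O)@ey,w[...,2]],-1)
# tray-to-stop along lines x=-15..30: bright tray front edge
for x in (30,36):
    ys=[];
    for y in np.arange(55,90,1.5):
        m=(abs(p[...,0]-x)<2.5)&(abs(p[...,1]-y)<1.5); ys.append((y,p[...,2][m].mean().round(0),f['color'][m].mean().round(0)) if m.any() else y)
    print(x,[tuple(map(float,a)) if isinstance(a,tuple) else float(a) for a in ys])
```

```text
t 18.075 tcp tester [   4.394 -124.632  215.8  ] F tester [ 0.787 -4.65   1.093] rot [-0.006 -0.009  0.002] -0.1360852449120668
30 [(55.0, 34.0, 79.0), (56.5, 36.0, 85.0), (58.0, 34.0, 38.0), (59.5, 32.0, 39.0), (61.0, 30.0, 39.0), (62.5, 31.0, 40.0), (64.0, 32.0, 42.0), (65.5, 32.0, 34.0), (67.0, 32.0, 38.0), (68.5, 31.0, 51.0), (70.0, 31.0, 43.0), (71.5, 32.0, 24.0), (73.0, 22.0, 128.0), (74.5, 20.0, 120.0), (76.0, 16.0, 98.0), (77.5, 15.0, 94.0), (79.0, 15.0, 94.0), (80.5, 16.0, 83.0), (82.0, 16.0, 78.0), (83.5, 16.0, 82.0), (85.0, 34.0, 119.0), (86.5, 34.0, 119.0), (88.0, 3.0, 103.0), (89.5, 2.0, 115.0)]
36 [(55.0, 36.0, 113.0), (56.5, 30.0, 102.0), (58.0, 25.0, 111.0), (59.5, 23.0, 145.0), (61.0, 25.0, 146.0), (62.5, 23.0, 145.0), (64.0, 24.0, 113.0), (65.5, 24.0, 123.0), (67.0, 23.0, 144.0), (68.5, 23.0, 143.0), (70.0, 23.0, 142.0), (71.5, 23.0, 145.0), (73.0, 23.0, 144.0), (74.5, 18.0, 115.0), (76.0, 16.0, 98.0), (77.5, 17.0, 94.0), (79.0, 17.0, 95.0), (80.5, 16.0, 95.0), (82.0, 15.0, 92.0), (83.5, 14.0, 87.0), (85.0, 4.0, 100.0), (86.5, 0.0, 110.0), (88.0, 1.0, 120.0), (89.5, 2.0, 120.0)]
```

Request:
{"api": "jog_arm", "payload": {
  "dp": [
    [0.6,0,0],
    [0.6,0,0]
  ],
  "turn": [
    [0,0,0],
    [0,0,0]
  ],
  "fingers": [0,0]
}}

```text
time: 18.38
ee_pos: [570.1, -38.7, 215.8]
ee_rot: [[-0.285, 0.959, 0.009], [0.959, 0.285, -0.009], [-0.011, 0.006, -1.0]]
contact_force: [0.8, -4.8, 0.2]
opening: -0.1
```

```bash
python3 -c "
from h import *
tr()"
```

```text
t 18.375 tcp tester [   4.361 -124.289  215.819] F tester [-0.616 -4.827  0.159] rot [-0.006 -0.011  0.003] -0.059660948420809226
```

Request:
{"api": "jog_arm", "payload": {
  "dp": [
    [1,0,0],
    [1,0,0]
  ],
  "turn": [
    [0,0,0],
    [0,0,0]
  ],
  "fingers": [0,0]
}}

```text
time: 18.62
ee_pos: [569.9, -38.1, 215.9]
ee_rot: [[-0.283, 0.959, 0.01], [0.959, 0.283, -0.013], [-0.015, 0.006, -1.0]]
contact_force: [2.7, -5.3, 0.1]
opening: 0.2
```

```bash
python3 -c "
from h import *
tr()"
```

```text
t 18.625 tcp tester [   4.368 -123.659  215.873] F tester [ 1.07  -5.863  0.085] rot [-0.006 -0.015  0.004] 0.15810894235825168
```

The force has more than doubled and the fingertips have stopped advancing, so the tray is seated against its stop. I'll back off.

Request:
{"api": "jog_arm", "payload": {
  "dp": [
    [-2,0,0],
    [-6,0,0],
    [-15,0,0],
    [-25,0,0],
    [-20,0,-10],
    [0,0,-40],
    [0,0,-40],
    [0,0,-10]
  ],
  "turn": [
    [0,0,0],
    [0,0,0],
    [0,0,0],
    [0,0,0],
    [0,0,0],
    [0,0,0],
    [0,0,0],
    [0,0,0]
  ],
  "fingers": [0,0,0,0,0,0,0,0]
}}

```text
time: 19.62
ee_pos: [588.1, -106.9, 314.9]
ee_rot: [[-0.284, 0.959, -0.0], [0.959, 0.284, -0.004], [-0.004, -0.001, -1.0]]
contact_force: [0.4, 0.2, 0.8]
opening: 0.1
```

Run:
```python
from h import *
tr()
f,w=grab('scene')
a=cv2.resize(f['color'][100:300,120:360],(780,650))[:600]
cv2.imwrite('pics/i.png',a[...,::-1])
p=np.stack([(w-O)@ex,(w-O)@ey,w[...,2]],-1)
m=(abs(p[...,0])<30)&(p[...,1]<-90)&(p[...,1]>-130)&(p[...,2]>50)&(p[...,2]<76); print(m.sum(),np.percentile(p[m],[3,50,97],axis=0))
f,w=grab('top'); b=cv2.resize(f['color'][130:310,180:400],(733,600)); cv2.imwrite('pics/j.png',b[...,::-1])
```

```text
t 19.625 tcp tester [   2.035 -194.757  314.926] F tester [0.408 0.132 0.836] rot [ 0.001 -0.004  0.004] 0.09768885284759735
150 [[ -18.32  -113.369   52.488]
 [   6.442 -108.007   69.539]
 [  22.584 -103.657   72.505]]
```

View pics/i.png

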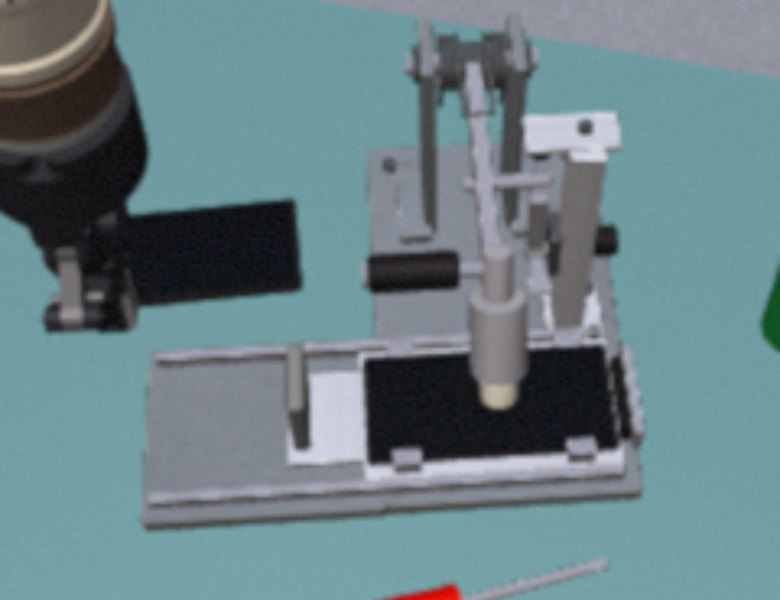

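View pics/j.png

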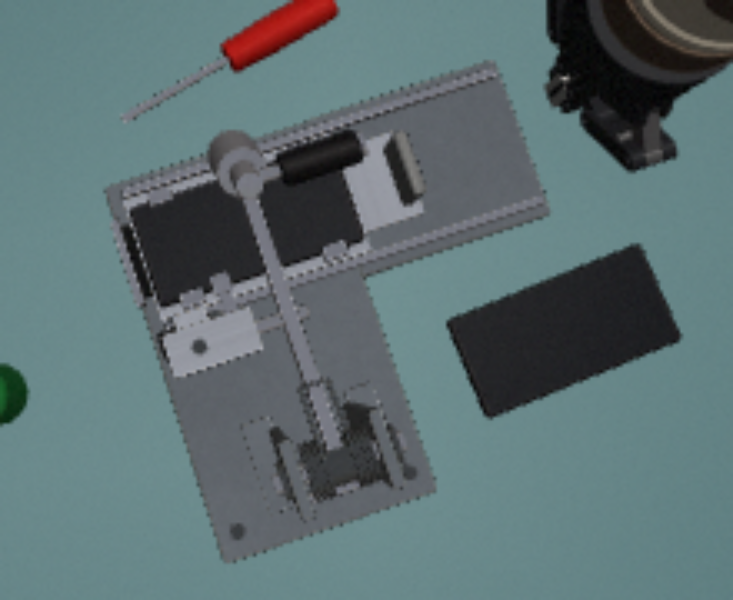

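Both views show the tray edge against the rubber stop (top view about (140,250)). The hammer is still cocked and the gripper is clear. Handing in.

```bash
python3 -c "
from h import *
print(r.hand_in())"
```

```text
the job is handed in; nothing more can be done
None
```

The hammer is cocked on its catch, the tray with the phone is in against its end stop, and the job is handed in. It took about 20 s of the 61 s allowed.

- **Hammer:** I lifted it by the handle to about 0.66 rad, short of the back stop at 0.71. I eased it down in steps of about 0.5 mm until the catch carried it at about 0.466 rad. The handle force had fallen from about 9.5 N to 0.1 N when I let go.
- **Tray:** I pushed it in with closed fingers at 2 to 3 N, slowing near the end. The push rose to about 5.9 N as the fingertips stopped, which I took as the stop. I pressed no harder than that.
- **Last checks:** The pictures after backing off show the hammer still hanging on the catch and the tray edge at the rubber stop. The grip had moved about 106 mm, matching the starting draw I estimated. The spare phone and screwdriver look unmoved. The bottle shows only at the edge of those pictures, but the arm never went near it. The gripper touches nothing.

No check failed or disagreed. The tray's contact rests on the force rise and the pictures, which are good to about 1 to 2 mm.

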